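# Strip the fuel pump: flange off, eccentric shaft out and held level over the tray

### The job

The front flange of this small diesel pump is already unbolted: lift it off over the shaft end and lay it down flat in the steel tray without dropping it. Then draw the eccentric shaft up out of the pump housing, turn it from upright to level and hold it so over the tray, a good 15 cm up, where it can drip and be looked over. Finish still holding it there, nothing else carrying it; leave the housing standing where it is and do not disturb the other parts on the bench.

Things in the scene. Friction and masses are not known exactly. Their poses are not given: they have to be found in the camera images.
- housing: pump housing, loose 1.6 kg grey casting standing open end up: round, 92 mm across, 72 mm high; three flat seats round it reach 62 mm from the axis, up to 54 mm high. Bore on its axis 44 mm wide; at its bottom a bearing hole 21 mm wide, 20 mm deep, its floor 8 mm above the bench. Origin: on the axis at the underside; z up the bore
- flange_center (a point): loose dark front flange, 260 g, round the shaft end on the housing. From below: locating ring 40 mm across, 4 mm high (in the bore); plate 88 mm across, 12 thick, three ears to 57 mm from the axis; hub to grip, 44 mm across, 28 high; 26 mm hole right through. This point: on the axis, 22 mm above its underside, 22 below the hub's top, 6 above the plate's top; z out of the hub (up at start)
- shaft_center (a point): steel eccentric shaft, 280 g, 118 mm long, standing loose in the housing, foot on the bearing hole's floor; its drive end stands out. This point: on its axis, 59 mm from either end; z to the threaded end (up at start). Lengths from here: plain drive end to grip, 20 mm across, from 5 mm below to 45 mm above (top 40 mm clear of the housing); dark thread 12 mm across from 45 to 59 mm above
- shaft_foot (a point): foot of the shaft, 59 mm from its centre point: middle of the end face of a journal 18 mm across and 22 mm long; beyond it come the eccentric, 30 mm across, 22 mm long, 3.5 mm off the axis, and a collar 24 mm across, 10 mm long. All have play in the housing
- tray: shallow stainless tray fixed to the bench, 245 mm (its x) by 320 mm (its y), rim 22 mm above the bench (25 mm with the rolled edge), walls 4 mm, floor 4 mm above the bench, empty. Origin: centre of its underside.
- head: bystander: pump cylinder head, steel block 46 by 40 mm with a round boss, 36 mm high. Origin: centre of its underside.
- valve: bystander: dark metering valve standing upright, 34 mm in diameter, 52 mm high, with a black plug socket at its side reaching 38 mm from the axis. Origin: centre of its underside.
- bearing: bystander: steel bearing ring 42 mm in diameter, 18 mm high. Origin: centre of its underside.
- wrench: bystander: steel spanner 170 mm long lying flat, 8 mm thick. Origin: its middle, on the bench; x along it.

How it is judged:
By the outcome, as a careful person would: the job done as asked, in the order asked, and still so for the second after the job is handed in, while the arm keeps its last pose, push and grip.
It also fails if it takes over 56 s, if anything falls off the work surface, if the arm or the gripper's body presses on something with over 40 N, if the wrist force passes 120 N, or if a joint passes its speed limit or range.

### The arm

A 6-joint arm with a two-finger parallel gripper is mounted at the origin on the work surface. World frame = base frame: x ahead of the robot, y to its left, z up, the work surface at z = 0. Lengths are in m, angles in degrees, forces in N, time in s.
With the tool pointing down it reaches from about 0.425 to 1.125 m from the base axis. Payload 14.9 kg.
Tool frame: the origin (TCP) lies at the very end of the fingers, on their centre line; the grasp point (between the pads) lies 19 mm behind it; y points along the fingers, x is the direction in which the jaws open and shut, and the axes are right-handed (so a half turn about y gives the same grasp; the last joint's range is limited). The gripper opens to 91 mm and grips with 3 to 60 N. Pads are 32 mm wide; open, the fingers measure 118 mm over their backs; the gripper's body (76 mm by 178 mm) begins 60 mm behind the grasp point.
Start: joints at [-77.366, 21.709, 99.362, -0, 58.929, -1.908], TCP at [0.176, -0.678, 0.214] pointing down, gripper open.
Joint ranges: [-158.91, 158.91], [-42.39, 125.64], [0.06, 152.35], [-60.88, 240.88], [17.5, 164.5], [-176.32, 176.32]. Speed limits (degrees/s): [108.29, 108.29, 136.94, 180, 180, 180].

### API

Orientations are given as [roll, pitch, yaw] about the fixed x, y, z axes, in that order (R = Rz(yaw) Ry(pitch) Rx(roll)).
In Python, from cell import state, snapshot, job_done, spotter gives the robot as it stands. The module is installed in compiled form; this text tells all that it offers.
- The arm moves only by the tool carry_out, never from a script. Its argument "motion" is a list of rows, each a list of 3 entries, a list of its own where there are three numbers: the opening, from 0 (shut) to 1 (fully open), then the shift along the tool's x, y, z in cm, then the turn about the tool's y in degrees. In form: [[jaw, [x, y, z], yaw], ...]. A call has 1 to 8 rows; each row is the pose to reach, as a shift and turn from the pose measured when the call began, along the tool's axes at that moment; what a row does not reach only later rows make up. A row lasts 1/12 s, in which the tool goes at most 41.7 mm and 7.16 degrees, less where a joint would pass 70% of its speed; a pose out of reach is approached as far as the arm can. A call with a gripper value outside its range is refused whole. The fingers move at their own pace and stop on an object; "squeeze" is the grip in N (left out, the last holds). Time passes only in rows, so rows that repeat a pose let the fingers close. It gives the time, the measured TCP pose, the force and the opening at its end, in the units of the state.
- state(): the state, without advancing time (a new reading comes with each control period).
- snapshot(name): name is "scene" or "top" or "wrist"; returns a dict with "img" (384x512x3 uint8, red, green, blue), "z_map" (384x512 float32, m along the optical axis (not along the pixel's ray), 0 where there is no reading), "fx", "fy", "cx", "cy" (pixels), "world_from_camera" (4x4, takes a point from camera to world coordinates). Camera axes: x right, y up, looking along -z (the intrinsics and any distortion apply to the point x, -y, -z); pixel columns grow to the right and rows downward; lengths in m; the calibration is good to about 2 mm. A picture is of the moment at which its call begins.
- job_done(): hands the job in, once; it reports no verdict.
Trained networks look in a picture, given as the dict that the camera call returned (one of the last four; its "shot" number tells which), for a name from the list of things; names that differ only in an ending like _2 or _b are one class to them, and where a whole thing is asked for, a point or a joint stands for the part that bears it (a point fixed in the world has none). Each returns a list of dicts, best first, with "p" (0 to 1); they miss things now and then, are a little off and sometimes report something else, mostly with a low value. They report only what shows in the picture. A call takes as long as a camera call.
- spotter.cut_out(picture, label): "region" (384x512 bool, what is visible of it) and "xy" ([column, row] in pixels, amid what is visible of it).
- spotter.place_of(picture, label): "xy" ([column, row] in pixels: a listed point, or the origin of a listed thing).
The state is a dict: "time_s": time; "joints": joint angles; "joint_velocities": joint speeds; "joint_torque": joint torques, N m; "tcp_pos": TCP position; "tool_rot": TCP orientation; "ft_force": force on the tool from outside, world axes, zero at the start; "torque": the same for the moment, N m; "grip_width": finger opening in m.
Only numpy, scipy, OpenCV 4.12 (cv2) and the standard library are available. Lean on these libraries where they do the work, as an engineer would, in place of code of your own. Each camera call takes 0.05 s, during which the arm holds its last target. There are 200 camera calls.

## Working session

There is one attempt and no reset: what is moved stays moved. The work goes in short steps, Python scripts to look and compute and a tool call to move; the robot and the scene stay as the last step left them, time stands still between calls to the robot, and variables do not carry over. Pictures are saved under pics/ and viewed, about 8 in all and at most 12, crops included, and the job is handed in when it is done.

Besides the shell and the picture viewer there is one more tool, called after "Request:" by a JSON object that holds its "fn" and its "kwargs". carry_out: Moves the arm, as the interface text tells. Its arguments: {"type":"object","properties":{"motion":{"type":"array","items":{"type":"array"}},"squeeze":{"type":"number"}},"required":["motion"]}

```bash
mkdir -p pics
cat > h.py <<'E'
import numpy as np, cv2
from scipy.spatial.transform import Rotation as Ro
from cell import state, snapshot, job_done, spotter
def save(s,n): cv2.imwrite(f'pics/{n}.png', s['img'][:,:,::-1])
def world(s,xy,z=None):
    "pixel->world ray; with z: meeting the plane of that height, without: from depth"
    u,v=xy; T=np.array(s['world_from_camera'])
    d=np.array([(u-s['cx'])/s['fx'],-(v-s['cy'])/s['fy'],-1.])
    if z is None:
        return (T@np.r_[d*s['z_map'][int(round(v)),int(round(u))],1])[:3]
    dw=T[:3,:3]@d; o=T[:3,3]
    return o+dw*(z-o[2])/dw[2]
def ray(s,xy):
    T=np.array(s['world_from_camera']); u,v=xy
    d=T[:3,:3]@np.array([(u-s['cx'])/s['fx'],-(v-s['cy'])/s['fy'],-1.]); return T[:3,3],d/np.linalg.norm(d)
def tri(rs):
    A=np.zeros((3,3));b=np.zeros(3)
    for o,d in rs:
        P=np.eye(3)-np.outer(d,d);A+=P;b+=P@o
    p=np.linalg.solve(A,b)
    return p,[round(float(np.linalg.norm((np.eye(3)-np.outer(d,d))@(p-o)))*1000,1) for o,d in rs]
def cloud(s,m):
    vs,us=np.nonzero(m&(s['z_map']>0)); z=s['z_map'][vs,us]; T=np.array(s['world_from_camera'])
    P=np.stack([(us-s['cx'])/s['fx']*z,-(vs-s['cy'])/s['fy']*z,-z],1)
    return P@T[:3,:3].T+T[:3,3]
def R(): return Ro.from_euler('xyz',state()['tool_rot'],degrees=True).as_matrix()
def rel(target): 
    "world target TCP -> shift in tool axes, cm"
    return np.round(R().T@(np.array(target)-state()['tcp_pos'])*100,2)
E
python3 - <<'E'
from h import *
np.set_printoptions(precision=4,suppress=True)
print(state()); print(R())
S={n:snapshot(n) for n in('scene','top','wrist')}
for n,s in S.items(): save(s,n+'0')
for l in ['housing','flange_center','shaft_center','shaft_foot','tray','head','valve','bearing','wrench']:
    for n,s in S.items():
        for d in spotter.place_of(s,l)[:2]:
            if d['p']>.3: print(l,n,np.round(d['xy'],1),round(d['p'],2),'depth',world(s,d['xy']),'z0',world(s,d['xy'],0.))
cv2.imwrite('pics/st.png',cv2.resize(np.hstack([S['scene']['img'],S['top']['img']]),(800,300))[:,:,::-1])
E
```

```text
{'time_s': 0.0, 'joints': array([-77.3672,  21.737 ,  99.3963,   0.0019,  58.9282,  -1.9085]), 'joint_velocities': array([ 0.149 , -0.0651,  0.0251, -0.0617,  0.0299,  0.044 ]), 'joint_torque': array([ -0.0017, -76.3731, -43.437 ,   0.065 ,   0.0424,  -0.0001]), 'tcp_pos': array([ 0.1757, -0.6772,  0.2133]), 'tool_rot': array([-89.9963,   0.0614, -75.4597]), 'ft_force': array([-0.0231, -0.8068, -0.7892]), 'torque': array([ 0.0083, -0.0031, -0.0168]), 'grip_width': 0.09128466263418232}
[[ 0.2511 -0.0002  0.968 ]
 [-0.968   0.0011  0.2511]
 [-0.0011 -1.      0.0001]]
housing scene [276.5 150.6] 0.8 depth [0.5251 0.1666 0.0398] z0 [ 0.4972  0.1952 -0.    ]
housing top [161.9 268.5] 0.71 depth [0.4947 0.1794 0.1032] z0 [0.4911 0.2021 0.    ]
flange_center scene [273.3 124.1] 0.82 depth [0.4985 0.1803 0.0985] z0 [0.4194 0.2594 0.    ]
flange_center top [152.3 268. ] 0.66 depth [0.4961 0.1956 0.1093] z0 [0.4924 0.2222 0.    ]
shaft_center top [155.  268.6] 0.68 depth [0.4949 0.1914 0.1062] z0 [0.4911 0.2165 0.    ]
tray scene [128.5 247.4] 0.64 depth [ 0.4893 -0.2354  0.0023] z0 [ 0.4876 -
[... 273 characters left out ...]
]
head top [214.1 152.5] 0.92 depth [0.7301 0.0889 0.0356] z0 [0.739  0.0922 0.    ]
head top [159.5 269.6] 0.74 depth [0.4931 0.1823 0.1096] z0 [0.4889 0.207  0.    ]
valve scene [367.7 200.9] 0.53 depth [0.7628 0.2218 0.0151] z0 [0.7574 0.2334 0.    ]
valve top [151.8 146.2] 0.64 depth [0.7466 0.2207 0.0319] z0 [0.7552 0.2287 0.    ]
bearing scene [270.6 282.2] 0.63 depth [ 0.7534 -0.0725  0.0019] z0 [ 0.7527 -0.0718  0.    ]
bearing top [291.1 143.2] 0.47 depth [ 0.7568 -0.0766  0.0022] z0 [ 0.7574 -0.0768  0.    ]
bearing top [153.3 270.3] 0.44 depth [0.492  0.1935 0.1104] z0 [0.4876 0.22   0.    ]
wrench top [368.7 140.2] 0.94 depth [ 0.7612 -0.2474  0.0013] z0 [ 0.7616 -0.2478  0.    ]
```

View pics/st.png

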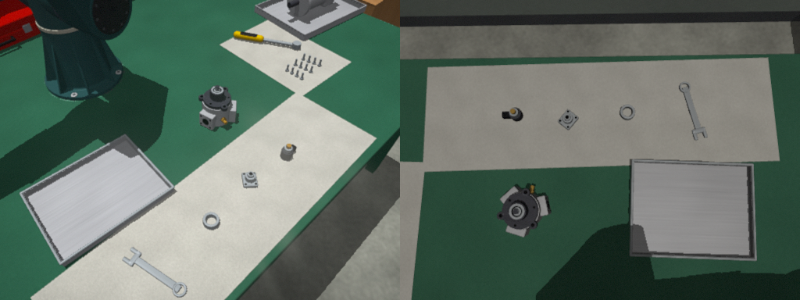

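Run:
```python
from h import *
np.set_printoptions(precision=4,suppress=True)
s=snapshot('top'); t=snapshot('scene')
print(np.array(s['world_from_camera'])); print(np.array(t['world_from_camera']))
for l,z in(('flange_center',.094),('shaft_center',.067)):
    a=spotter.place_of(s,l);b=spotter.place_of(t,l)
    print(l,[(d['p'],d['xy']) for d in a],[(d['p'],d['xy']) for d in b])
    if a and b: print(tri([ray(s,a[0]['xy']),ray(t,b[0]['xy'])]))
    if a: print(world(s,a[0]['xy'],z))
    if b: print(world(t,b[0]['xy'],z))
# clouds
P=np.vstack([cloud(q,np.ones((384,512),bool)) for q in (s,t)])
near=P[(abs(P[:,0]-.495)<.09)&(abs(P[:,1]-.185)<.09)&(P[:,2]>.05)]
for lo in np.arange(.05,.15,.006):
    q=near[(near[:,2]>=lo)&(near[:,2]<lo+.006)]
    if len(q): print(round(lo,3),len(q),q[:,:2].min(0),q[:,:2].max(0),np.median(q[:,:2],0))
```

```text
[[-0.0158  0.9892 -0.1457  0.5221]
 [-0.9999 -0.0152  0.0052  0.0104]
 [ 0.0029  0.1457  0.9893  0.8718]
 [ 0.      0.      0.      1.    ]]
[[ 0.6818 -0.5677  0.4613  1.0248]
 [ 0.7315  0.5363 -0.4211 -0.3465]
 [-0.0083  0.6246  0.7809  0.7543]
 [ 0.      0.      0.      1.    ]]
flange_center [(0.66, [153.4, 271.3])] [(0.92, [275.7, 124.6])]
(array([0.4883, 0.2001, 0.0787]), [1.0, 1.0])
[0.4895 0.1972 0.094 ]
[0.5    0.1868 0.094 ]
shaft_center [(0.41, [153.6, 266.6])] []
[0.4973 0.2035 0.067 ]
0.05 877 [0.4286 0.1343] [0.5533 0.2585] [0.5123 0.2004]
0.056 89 [0.4351 0.1485] [0.539  0.2432] [0.5188 0.1632]
0.062 73 [0.4709 0.1522] [0.538  0.2212] [0.5183 0.1612]
0.068 176 [0.4476 0.153 ] [0.5469 0.2281] [0.5074 0.1633]
0.074 144 [0.4533 0.1554] [0.5473 0.2544] [0.509  0.1696]
0.08 1854 [0.4494 0.1556] [0.548  0.2557] [0.4947 0.1901]
0.086 72 [0.4582 0.1638] [0.5383 0.2468] [0.5037 0.1859]
0.092 57 [0.4752 0.1766] [0.5153 0.214 ] [0.5014 0.1859]
0.098 73 [0.4813 0.1765] [0.5149 0.2135] [0.4994 0.1887]
0.104 171 [0.4715 0.1774] [0.5146 0.2221] [0.4965 0.1943]
0.11 384 [0.4727 0.1775] [0.5144 0.2215] [0.4942 0.1975]
0.116 22 [0.4876 0.1918] [0.4994 0.2062] [0.4963 0.1966]
0.122 53 [0.4879 0.1942] [0.499  0.2062] [0.4932 0.1997]
```

The top view (right half) shows the pump at about (520,210), the tray at (690,210) with its sides nearly along x and y, and the small parts in a row at the top. The tool can only turn about its vertical axis. So I'll level the shaft by pivoting it in a light grip against the tray.

Request:
{"fn": "carry_out", "kwargs": {"motion": [[1,[-34,-5,42],14.5],[1,[-34,-5,42],14.5],[1,[-34,-5,42],14.5],[1,[-34,-5,42],14.5],[1,[-34,-5,42],14.5],[1,[-34,-5,42],14.5],[1,[-34,-5,42],14.5],[1,[-34,-5,42],14.5]]}}

```text
time_s: 2.47
tcp_pos: [0.3738, -0.409, 0.245]
tool_rot: [-90.0, -0.0, -90.0]
ft_force: [1.0, -0.6, -0.2]
grip_width: 0.0915
```

Run:
```python
from h import *
np.set_printoptions(precision=4,suppress=True)
print(state()['tcp_pos'],R(),rel([.47,.19,.27]))
s=snapshot('top')
P=cloud(s,np.ones((384,512),bool))
q=P[(abs(P[:,0]-.488)<.16)&(abs(P[:,1]+.237)<.2)&(P[:,2]>.018)&(P[:,2]<.03)]
r=cv2.minAreaRect((q[:,:2]*1000).astype(np.float32)); print(r,len(q))
f=P[(abs(P[:,0]-.488)<.09)&(abs(P[:,1]+.237)<.12)&(P[:,2]<.02)]; print('floor',np.median(f[:,2]))
```

```text
[ 0.3738 -0.409   0.245 ] [[ 0.0004  0.0003  1.    ]
 [-1.     -0.0003  0.0004]
 [ 0.0003 -1.      0.0003]] [-59.89  -2.51   9.64]
((488.9852294921875, -238.20632934570312), (327.2796325683594, 252.45245361328125), 87.04951477050781) 2206
floor 0.0031055156792859084
```

Request:
{"fn": "carry_out", "kwargs": {"motion": [[1,[-33,-4,10],0],[1,[-33,-4,10],0],[1,[-33,-4,10],0],[1,[-33,-4,10],0],[1,[-33,-4,10],0],[1,[-33,-4,10],0],[1,[-33,-4,10],0],[1,[-33,-4,10],0]]}}

```text
time_s: 3.18
tcp_pos: [0.4702, -0.0923, 0.2842]
tool_rot: [-89.9, 0.0, -89.9]
ft_force: [0.0, -1.2, 0.6]
grip_width: 0.0913
```

Request:
{"fn": "carry_out", "kwargs": {"motion": [[1,[-21,-2,0],0],[1,[-21,-2,0],0],[1,[-21,-2,0],0],[1,[-21,-2,0],0],[1,[-21,-2,0],0],[1,[-21,-2,0],0],[1,[-21,-2,0],0],[1,[-21,-2,0],0]]}}

```text
time_s: 3.85
tcp_pos: [0.4696, 0.1177, 0.3041]
tool_rot: [-89.9, 0.0, -89.8]
ft_force: [0.6, 0.6, 0.6]
grip_width: 0.0913
```

Run:
```python
from h import *
np.set_printoptions(precision=4,suppress=True)
st=state();print(st['tcp_pos'],st['joints'],st['time_s'])
s=snapshot('wrist'); save(s,'w1'); print(np.array(s['world_from_camera']))
for l in('flange_center','shaft_center','housing'):
    a=spotter.place_of(s,l); print(l,[(d['p'],d['xy']) for d in a])
P=cloud(s,np.ones((384,512),bool))
for lo,hi in((.105,.116),(.08,.088),(.12,.13)):
    q=P[(abs(P[:,0]-.495)<.08)&(abs(P[:,1]-.2)<.08)&(P[:,2]>lo)&(P[:,2]<hi)]
    if len(q)>5: print(lo,len(q),np.median(q[:,2]),cv2.minEnclosingCircle((q[:,:2]*1000).astype(np.float32)))
```

```text
[0.4696 0.1177 0.3041] [ 11.3125  -4.7961 119.941   -0.0079  64.7426 101.1179] 3.85
[[ 0.0044  0.9673  0.2537  0.5425]
 [-1.      0.0043  0.0008  0.1177]
 [-0.0003 -0.2537  0.9673  0.4752]
 [ 0.      0.      0.      1.    ]]
flange_center [(0.64, [195.2, 155.7])]
shaft_center [(0.47, [197.6, 155.3])]
housing []
0.105 726 0.11228165045330912 ((492.1549987792969, 199.96238708496094), 21.87830924987793)
0.08 2463 0.0842935538057289 ((492.343505859375, 199.99717712402344), 56.46932601928711)
0.12 84 0.1258604313931382 ((491.993408203125, 200.1973114013672), 6.214202880859375)
```

View pics/w1.png

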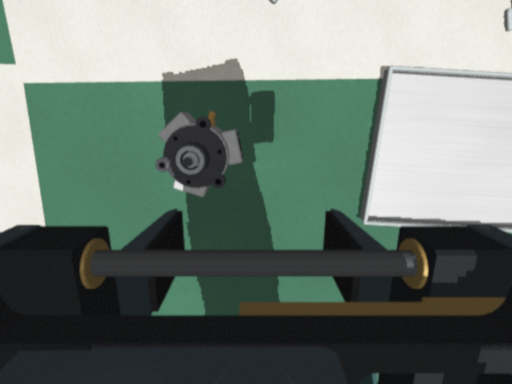

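The wrist view shows the hub and shaft end at about (195,156). The depth data gives the axis at (0.492, 0.200), hub top 0.112, plate top 0.084 and shaft top 0.126. These agree with the other views and the text.

Request:
{"fn": "carry_out", "kwargs": {"motion": [[1,[-8.2,8,2.3],0],[1,[-8.2,8,2.3],0],[1,[-8.2,8,2.3],0],[1,[-8.2,11,2.3],0],[1,[-8.2,14,2.3],0],[1,[-8.2,17,2.3],0],[1,[-8.2,19,2.3],0],[1,[-8.2,20,2.3],0]]}}

```text
time_s: 4.72
tcp_pos: [0.492, 0.1972, 0.1015]
tool_rot: [-90.1, -0.0, -90.1]
ft_force: [0.1, -0.1, -1.0]
grip_width: 0.091
```

```bash
python3 -c "
from h import *
print(state()['tcp_pos'],rel([.4922,.2,.0875]))"
```

```text
[0.49199806 0.19720237 0.10148232] [-0.28  1.4   0.02]
```

Request:
{"fn": "carry_out", "kwargs": {"motion": [[1,[-0.3,0.7,0],0],[1,[-0.3,1.35,0],0],[1,[-0.3,1.35,0],0],[0.3,[-0.3,1.35,0],0],[0.3,[-0.3,1.35,0],0],[0.3,[-0.3,1.35,0],0],[0.3,[-0.3,1.35,0],0],[0.3,[-0.3,1.35,0],0]], "squeeze": 40}}

```text
time_s: 5.38
tcp_pos: [0.4922, 0.2003, 0.0885]
tool_rot: [-90.0, -0.0, -90.1]
ft_force: [0.1, 0.5, 0.4]
grip_width: 0.0611
```

Request:
{"fn": "carry_out", "kwargs": {"motion": [[0.3,[0,0,0],0],[0.3,[0,0,0],0],[0.3,[0,0,0],0],[0.3,[0,0,0],0]], "squeeze": 40}}

```text
time_s: 5.72
tcp_pos: [0.4923, 0.2003, 0.0886]
tool_rot: [-90.0, -0.0, -90.1]
ft_force: [-1.5, -0.5, 4.7]
grip_width: 0.0422
```

Request:
{"fn": "carry_out", "kwargs": {"motion": [[0.3,[0,0,0],0],[0.3,[0,-0.5,0],0],[0.3,[0,-1.2,0],0],[0.3,[0,-2.2,0],0],[0.3,[0,-3.4,0],0],[0.3,[0,-4.6,0],0],[0.3,[0,-5.8,0],0],[0.3,[0,-7,0],0]]}}

```text
time_s: 6.38
tcp_pos: [0.4925, 0.2004, 0.1603]
tool_rot: [-90.0, -0.0, -90.1]
ft_force: [0.4, 0.1, -1.9]
grip_width: 0.0422
```

Request:
{"fn": "carry_out", "kwargs": {"motion": [[0.3,[0,-1.5,0],0],[0.3,[0,-3,0],0],[0.3,[0,-3,0],0]]}}

```text
time_s: 6.63
tcp_pos: [0.494, 0.201, 0.1938]
tool_rot: [-89.7, 0.1, -90.1]
ft_force: [1.6, 0.7, -2.3]
grip_width: 0.0425
```

Run:
```python
from h import *
np.set_printoptions(precision=4,suppress=True)
st=state();print(st['tcp_pos'],st['ft_force'],st['grip_width'])
s=snapshot('scene'); w=snapshot('wrist')
cv2.imwrite('pics/l1.png',cv2.resize(np.hstack([s['img'][60:252,176:432],w['img'][::2,::2]]),(800,300),)[:,:,::-1])
P=cloud(s,np.ones((384,512),bool))
q=P[(abs(P[:,0]-.4922)<.013)&(abs(P[:,1]-.2)<.013)&(P[:,2]>.10)&(P[:,2]<.14)]
print('shaft top',len(q),np.median(q,0) if len(q) else 0)
print(rel([.475,-.30,.2]))
```

```text
[0.494  0.201  0.1938] [ 1.6338  0.6911 -2.2602] 0.04250487461918866
shaft top 85 [0.4958 0.1953 0.112 ]
[50.05 -0.93 -1.72]
```

View pics/l1.png

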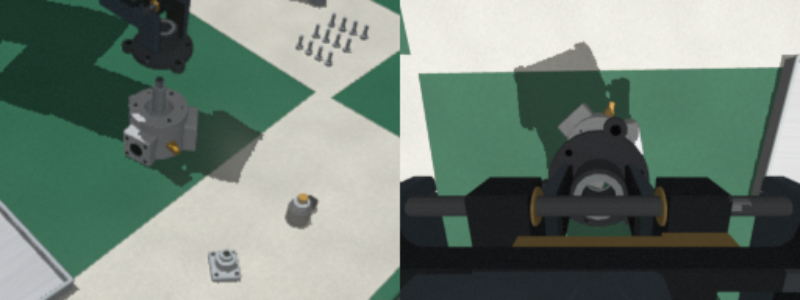

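The flange is off and held level in the jaws. The shaft still stands in the housing at about (160,95). Next I carry the flange to the tray.

Request:
{"fn": "carry_out", "kwargs": {"motion": [[0.3,[4,0,-0.5],0],[0.3,[8,0,-1],0],[0.3,[12,0,-2],0],[0.3,[16,0,-2],0],[0.3,[20,0,-2.4],0],[0.3,[24,0,-2.4],0],[0.3,[28,0,-2.4],0],[0.3,[32,0,-2.4],0]]}}

```text
time_s: 7.4
tcp_pos: [0.4673, -0.1212, 0.19]
tool_rot: [-90.0, 0.0, -90.1]
ft_force: [1.9, 0.2, -2.4]
grip_width: 0.0424
```

Request:
{"fn": "carry_out", "kwargs": {"motion": [[0.3,[4,0,0],0],[0.3,[8,0,0],0],[0.3,[12,0,0],0],[0.3,[15,2,0],0],[0.3,[17,5,0],0],[0.3,[18,8,0],0],[0.3,[18,10,0],0],[0.3,[18,10,0],0]]}}

```text
time_s: 8.07
tcp_pos: [0.4642, -0.2999, 0.085]
tool_rot: [-90.3, 0.3, -90.1]
ft_force: [-1.8, 0.9, -3.2]
grip_width: 0.0424
```

```bash
python3 -c "
from h import *
print(state()['tcp_pos'],state()['ft_force'],rel([.47,-.30,.0246]))"
```

```text
[ 0.46419503 -0.29992485  0.08500198] [-1.82710498  0.92752425 -3.23094765] [0.04 6.04 0.62]
```

Request:
{"fn": "carry_out", "kwargs": {"motion": [[0.3,[0,1.5,0.3],0],[0.3,[0,3,0.5],0],[0.3,[0,4.2,0.5],0],[0.3,[0,5.0,0.5],0],[0.3,[0,5.5,0.5],0],[0.3,[0,5.8,0.5],0],[0.3,[0,5.9,0.5],0],[0.3,[0,5.9,0.5],0]]}}

```text
time_s: 8.73
tcp_pos: [0.469, -0.2997, 0.0263]
tool_rot: [-90.3, 0.3, -90.1]
ft_force: [0.1, -0.1, -2.3]
grip_width: 0.0424
```

Request:
{"fn": "carry_out", "kwargs": {"motion": [[0.3,[0,0.1,0],0],[0.3,[0,0.15,0],0],[0.3,[0,0.2,0],0],[0.3,[0,0.2,0],0]]}}

```text
time_s: 9.07
tcp_pos: [0.4692, -0.2999, 0.0247]
tool_rot: [-90.3, 0.3, -90.1]
ft_force: [-0.5, 0.5, 0.8]
grip_width: 0.0423
```

The wrist force rose from -2.3 to +0.8 N, so the flange is on the tray floor. Releasing.

Request:
{"fn": "carry_out", "kwargs": {"motion": [[0.5,[0,0,0],0],[0.6,[0,0,0],0],[0.8,[0,0,0],0],[0.9,[0,0,0],0],[1,[0,0,0],0],[1,[0,0,0],0],[1,[0,-1,0],0],[1,[0,-3,0],0]]}}

```text
time_s: 9.73
tcp_pos: [0.4682, -0.2992, 0.0537]
tool_rot: [-90.5, 0.4, -90.1]
ft_force: [-0.2, -0.5, -0.4]
grip_width: 0.0891
```

Request:
{"fn": "carry_out", "kwargs": {"motion": [[1,[0,-3,0],0],[1,[0,-6,0],0],[1,[0,-10,0],0],[1,[-4,-12,0.5],0],[1,[-8,-12,1],0],[1,[-12,-12,2],0],[1,[-16,-12,2],0],[1,[-20,-12,2],0]]}}

```text
time_s: 10.4
tcp_pos: [0.4897, -0.0982, 0.1759]
tool_rot: [-90.4, 0.4, -90.1]
ft_force: [0.4, -0.4, 0.1]
grip_width: 0.0914
```

Request:
{"fn": "carry_out", "kwargs": {"motion": [[1,[-4,0,0],0],[1,[-8,0,0],0],[1,[-12,0,0],0],[1,[-16,0,0],0],[1,[-20,0,0],0],[1,[-22,0,0],0],[1,[-22,0,0],0]]}}

```text
time_s: 10.98
tcp_pos: [0.4901, 0.125, 0.1781]
tool_rot: [-90.3, 0.4, -90.0]
ft_force: [0.8, -0.3, 0.2]
grip_width: 0.0914
```

Run:
```python
from h import *
np.set_printoptions(precision=4,suppress=True)
st=state();print(st['tcp_pos'],st['time_s'])
s=snapshot('wrist'); t=snapshot('top')
P=cloud(s,np.ones((384,512),bool))
for lo,hi in((.12,.13),(.105,.117),(.065,.075)):
    q=P[(abs(P[:,0]-.495)<.05)&(abs(P[:,1]-.2)<.05)&(P[:,2]>lo)&(P[:,2]<hi)]
    if len(q)>5: print(lo,len(q),np.median(q,0),cv2.minEnclosingCircle((q[:,:2]*1000).astype(np.float32)))
P=cloud(t,np.ones((384,512),bool))
for lo,hi in((.03,.06),(.008,.027)):
    q=P[(abs(P[:,0]-.47)<.075)&(abs(P[:,1]+.3)<.075)&(P[:,2]>lo)&(P[:,2]<hi)]
    print('flange',lo,len(q),np.median(q,0),np.percentile(q[:,2],[5,95]))
cv2.imwrite('pics/v2.png',cv2.resize(np.hstack([s['img'],t['img']]),(800,300))[:,:,::-1])
print(rel([.4922,.2,.0765]))
```

```text
[0.4901 0.125  0.1781] 10.9833
0.12 184 [0.4935 0.1994 0.1258] ((492.77642822265625, 199.96847534179688), 6.45067834854126)
0.105 226 [0.4973 0.1953 0.1119] ((492.37310791015625, 199.89794921875), 9.904991149902344)
0.065 4255 [0.5018 0.1928 0.0721] ((492.3894348144531, 200.0448455810547), 45.84599304199219)
flange 0.03 353 [ 0.47   -0.2969  0.0463] [0.0323 0.0492]
flange 0.008 1265 [ 0.4692 -0.294   0.019 ] [0.0147 0.0219]
[-7.72 10.17  0.28]
```

View pics/v2.png

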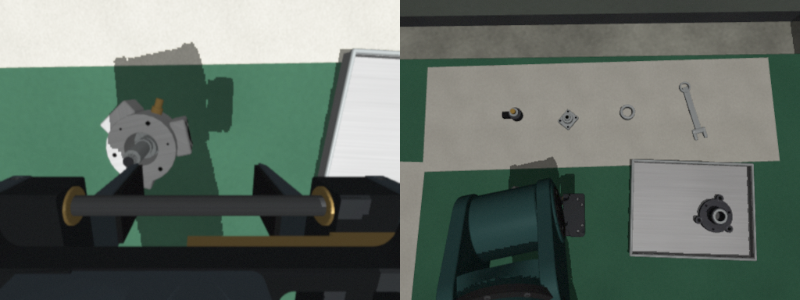

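The flange lies flat in the tray at (715,215) in the top view, hub top 0.048. The shaft stands at (0.4924, 0.200).

Request:
{"fn": "carry_out", "kwargs": {"motion": [[1,[-4,0,0.3],0],[1,[-7.6,0,0.3],0],[1,[-7.7,2,0.3],0],[1,[-7.7,5,0.3],0],[1,[-7.7,7.5,0.3],0],[1,[-7.7,9,0.3],0],[1,[-7.7,9.5,0.3],0],[1,[-7.7,9.5,0.3],0]]}}

```text
time_s: 11.75
tcp_pos: [0.492, 0.1986, 0.0824]
tool_rot: [-90.5, 0.3, -90.1]
ft_force: [-0.1, 0.1, 0.3]
grip_width: 0.0912
```

```bash
python3 -c "
from h import *
print(state()['tcp_pos'],rel([.4924,.2,.0765]))"
```

```text
[0.49204872 0.19859852 0.08244353] [-0.14  0.59  0.04]
```

Request:
{"fn": "carry_out", "kwargs": {"motion": [[0.6,[-0.15,0.5,0],0],[0.3,[-0.15,0.5,0],0],[0.1,[-0.15,0.5,0],0],[0.1,[-0.15,0.5,0],0],[0.1,[-0.15,0.5,0],0],[0.1,[-0.15,0.5,0],0],[0.1,[-0.15,0.5,0],0],[0.1,[-0.15,0.5,0],0]], "squeeze": 40}}

```text
time_s: 12.42
tcp_pos: [0.492, 0.2002, 0.0776]
tool_rot: [-90.5, 0.3, -90.1]
ft_force: [-0.1, -0.0, -0.5]
grip_width: 0.0408
```

Request:
{"fn": "carry_out", "kwargs": {"motion": [[0.1,[0,0,0],0],[0.1,[0,0,0],0],[0.1,[0,0,0],0],[0.1,[0,0,0],0]]}}

```text
time_s: 12.75
tcp_pos: [0.4921, 0.2002, 0.0776]
tool_rot: [-90.5, 0.3, -90.1]
ft_force: [-0.5, -0.2, 0.2]
grip_width: 0.0191
```

Request:
{"fn": "carry_out", "kwargs": {"motion": [[0.1,[0,0,0],0],[0.1,[0,-0.6,0],0],[0.1,[0,-1.4,0],0],[0.1,[0,-2.4,0],0],[0.1,[0,-3.6,0],0],[0.1,[0,-5,0],0],[0.1,[0,-6.5,0],0],[0.1,[0,-8,0],0]]}}

```text
time_s: 13.42
tcp_pos: [0.4928, 0.1997, 0.1594]
tool_rot: [-90.4, 0.3, -90.1]
ft_force: [0.6, -0.2, -1.6]
grip_width: 0.0194
```

Request:
{"fn": "carry_out", "kwargs": {"motion": [[0.1,[0,-2,0],0],[0.1,[0,-4,0],0],[0.1,[0,-5,0],0],[0.1,[0,-5,0],0]]}}

```text
time_s: 13.75
tcp_pos: [0.4944, 0.1999, 0.2124]
tool_rot: [-90.2, 0.4, -90.1]
ft_force: [-0.2, 0.0, -2.4]
grip_width: 0.0194
```

Run:
```python
from h import *
np.set_printoptions(precision=4,suppress=True)
st=state();print(st['tcp_pos'],st['ft_force'],st['grip_width'])
s=snapshot('scene'); 
cv2.imwrite('pics/l3.png',cv2.resize(s['img'][40:232,176:432],(640,480))[:,:,::-1])
for l in('shaft_center','shaft_foot'): print([(d['p'],d['xy'],world(s,d['xy'])) for d in spotter.place_of(s,l)])
```

```text
[0.4944 0.1999 0.2124] [-0.2177  0.0187 -2.4443] 0.019418515479198803
[(0.52, [278.6, 84.0], array([0.511 , 0.1809, 0.2172]))]
[(0.67, [278.3, 105.4], array([0.5011, 0.1923, 0.1484]))]
```

View pics/l3.png

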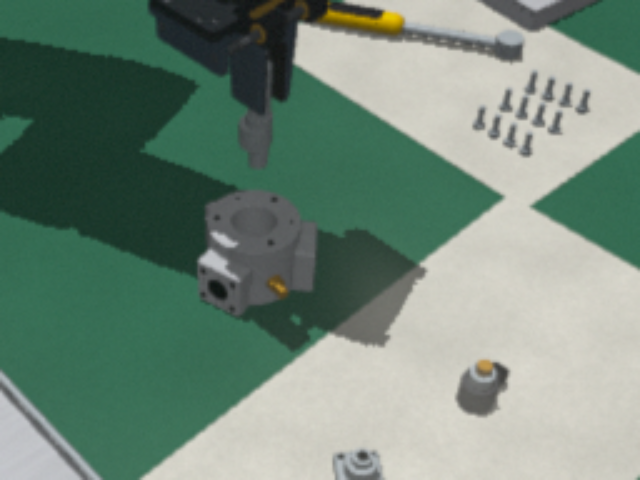

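The shaft is out and hangs upright from the jaws at about (258,140) in the crop, with the housing undisturbed. I plan to pivot it over the tray's +y rim. The foot stays inside the tray, the tool swings outward and down on an arc, and the grip is light while it turns.

Request:
{"fn": "carry_out", "kwargs": {"motion": [[0.1,[4,0,0],-7],[0.1,[8,0,0],-14],[0.1,[12,0,0],-21],[0.1,[16,0,0],-28],[0.1,[20,0,0],-35],[0.1,[24,0,0],-42],[0.1,[28,0,0],-49],[0.1,[32,0,0],-56]]}}

```text
time_s: 14.57
tcp_pos: [0.4913, -0.0985, 0.2059]
tool_rot: [-90.1, 0.7, -38.8]
ft_force: [-0.0, 1.2, -2.7]
grip_width: 0.0194
```

Request:
{"fn": "carry_out", "kwargs": {"motion": [[0.1,[0,0,0],-7],[0.1,[0,0,0],-14],[0.1,[0,0,0],-21],[0.1,[0,0,0],-28],[0.1,[0,0,0],-31],[0.1,[0,0,0],-31],[0.1,[0,0,0],-31]]}}

```text
time_s: 15.15
tcp_pos: [0.4908, -0.0984, 0.2049]
tool_rot: [-89.7, 0.7, -7.9]
ft_force: [0.6, 0.2, -2.4]
grip_width: 0.0191
```

Run:
```python
from h import *
np.set_printoptions(precision=4,suppress=True)
st=state();print(st['tcp_pos'],st['tool_rot'],st['ft_force'],st['joints'],st['time_s'])
W=[]
for n in('wrist','top','scene'):
    s=snapshot(n); P=cloud(s,np.ones((384,512),bool))
    for x0 in(.42,.46,.50,.54):
        q=P[(abs(P[:,0]-x0)<.012)&(abs(P[:,1]+.08)<.025)&(P[:,2]>.015)&(P[:,2]<.04)]
        if len(q)>5: print(n,x0,len(q),'y',np.percentile(q[:,1],[3,50,97]),'z',np.percentile(q[:,2],[50,95]))
    if n=='wrist': cv2.imwrite('pics/w4.png',s['img'][:,:,::-1])
```

```text
[ 0.4908 -0.0984  0.2049] [-89.7354   0.7217  -7.8999] [ 0.6062  0.1843 -2.3974] [-14.1003   4.5318 122.0987   0.2285  54.1158  -6.3339] 15.15
wrist 0.42 110 y [-0.0792 -0.0751 -0.072 ] z [0.025  0.0266]
wrist 0.46 113 y [-0.0815 -0.0773 -0.074 ] z [0.0251 0.0266]
wrist 0.5 113 y [-0.0834 -0.0793 -0.076 ] z [0.025  0.0267]
wrist 0.54 114 y [-0.0854 -0.0814 -0.0782] z [0.025  0.0266]
top 0.42 16 y [-0.073  -0.0726 -0.0704] z [0.0231 0.0242]
top 0.46 15 y [-0.0762 -0.074  -0.0736] z [0.0238 0.0263]
top 0.5 48 y [-0.0816 -0.0782 -0.0751] z [0.0234 0.0251]
top 0.54 37 y [-0.085  -0.0805 -0.0782] z [0.0238 0.026 ]
scene 0.42 34 y [-0.0798 -0.0771 -0.0726] z [0.0227 0.025 ]
scene 0.46 34 y [-0.0823 -0.0796 -0.0754] z [0.0233 0.0251]
scene 0.5 36 y [-0.0843 -0.082  -0.0781] z [0.0234 0.0258]
scene 0.54 39 y [-0.0861 -0.0838 -0.0787] z [0.0238 0.0265]
```

View pics/w4.png

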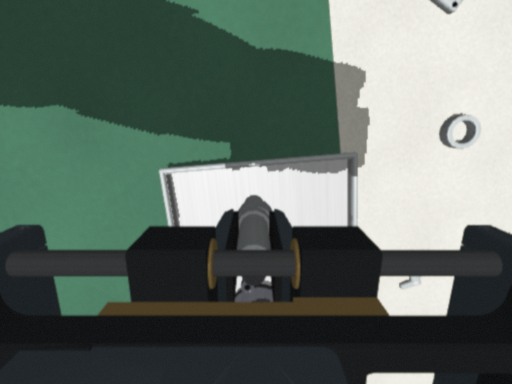

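The wrist view shows the shaft at (255,230) and the tray's +y rim running from (165,170) to (355,157). At x=0.49 the rim spans y -0.083 to -0.075, top 0.025.

Request:
{"fn": "carry_out", "kwargs": {"motion": [[0.1,[0,0,-1.4],-5],[0.1,[0,3,-1.4],-5],[0.1,[0,6,-1.4],-5],[0.1,[0,8.5,-1.4],-5],[0.1,[0,10.5,-1.4],-5],[0.1,[0,11.5,-1.4],-5],[0.1,[0,11.7,-1.4],-5],[0.1,[0,11.7,-1.4],-5]], "squeeze": 12}}

```text
time_s: 15.97
tcp_pos: [0.488, -0.1115, 0.0884]
tool_rot: [-89.7, 0.7, -2.9]
ft_force: [-0.3, 0.2, -2.9]
grip_width: 0.0195
```

Run:
```python
from h import *
np.set_printoptions(precision=4,suppress=True)
st=state();print(st['tcp_pos'],st['tool_rot'],st['ft_force'],st['grip_width'])
p0=st['tcp_pos'];d=.0806;r=.009
for th in range(0,91,10):
    a=np.radians(th)
    print(th,rel([p0[0],-.083-r*np.cos(a)+d*np.sin(a),.0255+r*np.sin(a)+d*np.cos(a)-.019]))
```

```text
[ 0.488  -0.1115  0.0884] [-89.6759   0.6769  -2.8932] [-0.2625  0.2023 -2.882 ] 0.019518674170728677
0 [-0.1   0.14  1.95]
10 [-0.17  0.12  3.36]
20 [-0.24  0.34  4.76]
30 [-0.3   0.8   6.09]
40 [-0.35  1.48  7.33]
50 [-0.4   2.37  8.43]
60 [-0.43  3.44  9.35]
70 [-0.46  4.65 10.08]
80 [-0.47  5.97 10.59]
90 [-0.46  7.36 10.86]
```

Request:
{"fn": "carry_out", "kwargs": {"motion": [[0.1,[0,0.1,1],0],[0.1,[0,0.1,1.8],0],[0.1,[0,0.1,2.5],0],[0.1,[0,0.1,3.3],0],[0.1,[0,0.2,4.0],0],[0.1,[0,0.3,4.7],0],[0.1,[0,0.5,5.4],0],[0.1,[0,0.8,6.1],0]], "squeeze": 10}}

```text
time_s: 16.63
tcp_pos: [0.4912, -0.0498, 0.0808]
tool_rot: [-89.7, 0.6, -2.9]
ft_force: [0.5, -1.8, -1.0]
grip_width: 0.0198
```

Run:
```python
from h import *
np.set_printoptions(precision=4,suppress=True)
st=state();print(st['tcp_pos'],st['tool_rot'],st['ft_force'],st['torque'])
s=snapshot('scene');w=snapshot('wrist')
cv2.imwrite('pics/p5.png',np.hstack([cv2.resize(s['img'][120:270,100:300],(480,360)),cv2.resize(w['img'][100:340,140:380],(320,360))])[:,:,::-1])
```

```text
[ 0.4912 -0.0498  0.0808] [-89.6796   0.6477  -2.8886] [ 0.4586 -1.7941 -0.96  ] [-0.4325 -0.1677  0.014 ]
```

View pics/p5.png

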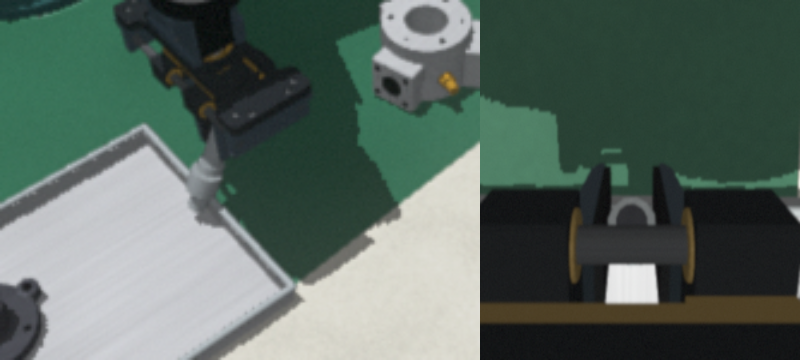

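The shaft is pivoting over the rim as planned: it leans about 30° at (205,170), with only 2 N at the wrist. Continuing along the arc.

Request:
{"fn": "carry_out", "kwargs": {"motion": [[0.1,[0,0.3,0.6],0],[0.1,[0,0.7,1.2],0],[0.1,[0,1.1,1.8],0],[0.1,[0,1.6,2.3],0],[0.1,[0,2.1,2.8],0],[0.1,[0,2.6,3.2],0],[0.1,[0,3.2,3.6],0],[0.1,[0,3.8,4.0],0]]}}

```text
time_s: 17.4
tcp_pos: [0.4922, -0.009, 0.0418]
tool_rot: [-89.7, 0.7, -2.8]
ft_force: [0.3, 0.0, -1.0]
grip_width: 0.0198
```

Request:
{"fn": "carry_out", "kwargs": {"motion": [[0.1,[0,0.4,0.2],0],[0.1,[0,0.8,0.4],0],[0.1,[0,1.3,0.5],0],[0.1,[0,1.8,0.6],0],[0.1,[0,2.3,0.7],0],[0.1,[0,2.6,0.8],0],[0.1,[0,2.7,0.8],0],[0.1,[0,2.7,0.8],0]]}}

```text
time_s: 18.07
tcp_pos: [0.4921, -0.0008, 0.0146]
tool_rot: [-89.7, 0.7, -2.8]
ft_force: [-0.3, 0.5, -0.5]
grip_width: 0.0198
```

Run:
```python
from h import *
np.set_printoptions(precision=4,suppress=True)
st=state();print(st['tcp_pos'],st['tool_rot'],st['ft_force'],st['torque'],st['grip_width'])
s=snapshot('scene');w=snapshot('wrist')
cv2.imwrite('pics/p6.png',np.hstack([cv2.resize(s['img'][120:270,100:300],(480,360)),cv2.resize(w['img'][100:340,140:380],(320,360))])[:,:,::-1])
for n,q in(('s',s),('w',w)):
    for l in('shaft_center','shaft_foot'): print(n,l,[(d['p'],d['xy'],world(q,d['xy'])) for d in spotter.place_of(q,l)][:2])
```

```text
[ 0.4921 -0.0008  0.0146] [-89.6644   0.7421  -2.8446] [-0.2882  0.4898 -0.5476] [ 0.0875 -0.1132  0.0176] 0.019807882146813942
s shaft_center [(0.54, [201.0, 190.1], array([ 0.5006, -0.0441,  0.0436]))]
s shaft_foot [(0.9, [181.2, 205.7], array([ 0.4758, -0.088 ,  0.0025]))]
w shaft_center [(0.73, [250.6, 295.9], array([ 0.4908, -0.0286,  0.0418]))]
w shaft_foot []
```

View pics/p6.png

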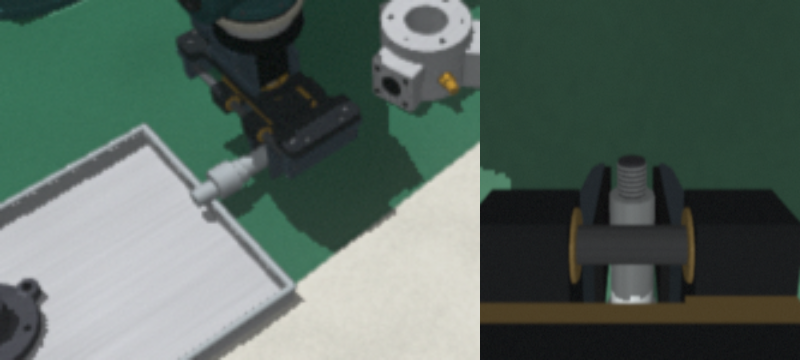

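The shaft lies level across the rim at about (230,180), foot at (200,195) on the rim, thread end up in the jaws. I'll squeeze hard now and lift.

Request:
{"fn": "carry_out", "kwargs": {"motion": [[0,[0,0,0],0],[0,[0,0,0],0],[0,[0,0,0],0],[0,[0,0,0],0],[0,[0,-0.3,0],0],[0,[0,-0.8,0],0],[0,[0,-1.6,0],0],[0,[0,-2.6,0],0]], "squeeze": 60}}

```text
time_s: 19.03
tcp_pos: [0.4923, -0.001, 0.0416]
tool_rot: [-89.7, 0.8, -2.8]
ft_force: [0.4, 0.0, -2.6]
grip_width: 0.0188
```

Request:
{"fn": "carry_out", "kwargs": {"motion": [[0,[0,-1.2,0],0],[0,[0,-3,0],0],[0,[0,-5,0],0],[0,[0,-7.5,0],0],[0,[0,-10,0],0],[0,[0,-12.5,0],0],[0,[0,-15,0],0],[0,[0,-16.5,0],0]]}}

```text
time_s: 19.7
tcp_pos: [0.4951, -0.0022, 0.2102]
tool_rot: [-89.7, 0.6, -2.8]
ft_force: [-0.1, 0.1, -2.2]
grip_width: 0.019
```

Request:
{"fn": "carry_out", "kwargs": {"motion": [[0,[0,-1,-1],0],[0,[0,-2,-3],0],[0,[0,-2,-5.5],0],[0,[0,-2,-8],0],[0,[0,-2,-11],0],[0,[0,-2,-13.5],0],[0,[0,-2,-15],0],[0,[0,-2,-15],0]]}}

```text
time_s: 20.37
tcp_pos: [0.4873, -0.1549, 0.2298]
tool_rot: [-89.7, 0.6, -3.0]
ft_force: [-1.0, -0.2, -2.0]
grip_width: 0.019
```

```bash
cat > tilt.py <<'E'
from h import *
np.set_printoptions(precision=4,suppress=True)
st=state();print(st['time_s'],st['tcp_pos'],st['tool_rot'],st['ft_force'],st['torque'],st['grip_width'])
S={n:snapshot(n) for n in('scene','top','wrist')}
for l in('shaft_center','shaft_foot'):
    rs=[]
    for n,s in S.items():
        d=spotter.place_of(s,l)
        if d: rs.append(ray(s,d[0]['xy'])); print(n,l,d[0]['p'],d[0]['xy'],world(s,d[0]['xy']))
    if len(rs)>1: print(l,'tri',tri(rs))
import sys
s=S['scene'];m=spotter.cut_out(s,'shaft_center')
t=np.array(st['tcp_pos'])
for n in('scene','wrist','top'):
    P=cloud(S[n],np.ones((384,512),bool)); Q=P-t; a=np.radians(st['tool_rot'][2])
    w=Q@[np.cos(a),np.sin(a),0]; u=Q@[-np.sin(a),np.cos(a),0]
    for lo,hi in((-.09,-.08),(-.08,-.07),(-.045,-.036),(-.03,-.02),(.017,.03),(.02,.045)):
        k=(abs(w)<.008)&(u>lo)&(u<hi)&(abs(Q[:,2]-.019)<.05)
        if k.sum()>3: print(n,(lo,hi),k.sum(),'top z-axis0 %.4f'%(np.percentile(Q[k,2],90)-.019), 'med %.4f'%(np.median(Q[k,2])-.019))
cv2.imwrite(f'pics/{sys.argv[1]}.png',np.hstack([cv2.resize(s['img'][60:260,40:310],(486,360)),cv2.resize(S['wrist']['img'][100:340,140:350],(314,360))])[:,:,::-1])
E
python3 tilt.py p7
```

```text
20.3667 [ 0.4873 -0.1549  0.2298] [-89.698    0.5509  -2.9731] [-0.9737 -0.1865 -1.9751] [ 0.1421 -0.1291 -0.0787] 0.01895035014846479
scene shaft_center 0.79 [117.4, 159.5] [ 0.4934 -0.1899  0.2403]
wrist shaft_center 0.93 [253.9, 296.9] [ 0.4877 -0.1812  0.2567]
shaft_center tri (array([ 0.4888, -0.1908,  0.2389]), [2.8, 2.8])
scene shaft_foot 0.81 [83.5, 172.7] [ 0.4899 -0.2487  0.2487]
scene (-0.09, -0.08) 40 top z-axis0 0.0052 med 0.0034
scene (-0.08, -0.07) 47 top z-axis0 0.0136 med 0.0041
scene (-0.045, -0.036) 29 top z-axis0 0.0090 med 0.0081
scene (-0.03, -0.02) 37 top z-axis0 0.0082 med 0.0066
wrist (-0.03, -0.02) 382 top z-axis0 0.0084 med 0.0072
wrist (0.017, 0.03) 478 top z-axis0 0.0067 med 0.0050
wrist (0.02, 0.045) 348 top z-axis0 0.0065 med 0.0047
top (0.017, 0.03) 57 top z-axis0 0.0058 med 0.0032
top (0.02, 0.045) 51 top z-axis0 0.0059 med 0.0033
```

View pics/p7.png

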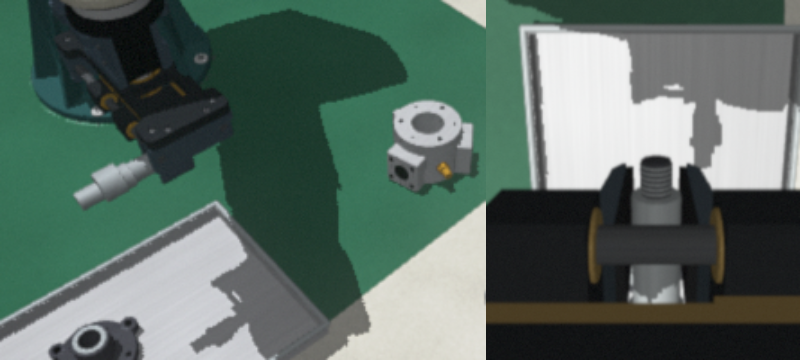

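The shaft hangs level about 0.25 m up over the tray, at about (120,180) in the scene view. The flange lies flat and the housing stands. I'll hold a moment and check for creep and for any change in the bystanders.

Request:
{"fn": "carry_out", "kwargs": {"motion": [[0,[0,0,-1],0],[0,[0,0,-2],0],[0,[0,0,-2],0],[0,[0,0,-2],0],[0,[0,0,-2],0],[0,[0,0,-2],0],[0,[0,0,-2],0],[0,[0,0,-2],0]]}}

```text
time_s: 21.53
tcp_pos: [0.4869, -0.1716, 0.2292]
tool_rot: [-89.7, 0.6, -2.8]
ft_force: [0.1, -0.5, -2.2]
grip_width: 0.0188
```

Request:
{"fn": "carry_out", "kwargs": {"motion": [[0,[0,0,0],0],[0,[0,0,0],0],[0,[0,0,0],0],[0,[0,0,0],0],[0,[0,0,0],0],[0,[0,0,0],0],[0,[0,0,0],0],[0,[0,0,0],0]]}}

```text
time_s: 22.2
tcp_pos: [0.4869, -0.1715, 0.2292]
tool_rot: [-89.7, 0.6, -2.8]
ft_force: [0.1, 0.2, -2.1]
grip_width: 0.0188
```

```bash
python3 tilt.py p8
python3 - <<'E'
from h import *
a=cv2.imread('pics/scene0.png').astype(int); s=snapshot('scene'); b=s['img'][:,:,::-1].astype(int)
d=(abs(a-b).max(2)>40).astype(np.uint8)
n,l,st,c=cv2.connectedComponentsWithStats(d)
print([(x[:5].tolist()) for x in st[1:] if x[4]>25])
t=snapshot('top')
for k in('head','valve','bearing','wrench'): print(k,[(d['p'],np.round(world(t,d['xy'],0.),4)) for d in spotter.place_of(t,k)[:1]])
E
```

```text
22.2 [ 0.4869 -0.1715  0.2292] [-89.6655   0.5622  -2.7984] [ 0.1177  0.1867 -2.1131] [ 0.0914 -0.1132  0.0119] 0.0187995272948923
scene shaft_center 0.91 [107.0, 162.5] [ 0.4932 -0.208   0.2459]
wrist shaft_center 0.73 [252.3, 296.2] [ 0.4864 -0.1991  0.2569]
shaft_center tri (array([ 0.4869, -0.2078,  0.2417]), [1.8, 1.8])
scene shaft_foot 0.94 [75.4, 177.2] [ 0.4902 -0.2632  0.2491]
wrist shaft_foot 0.41 [255.3, 214.4] [ 0.4905 -0.1494  0.256 ]
shaft_foot tri (array([ 0.4693, -0.2156,  0.1962]), [48.0, 48.0])
scene (-0.09, -0.08) 45 top z-axis0 0.0047 med 0.0031
scene (-0.08, -0.07) 45 top z-axis0 0.0136 med 0.0042
scene (-0.045, -0.036) 32 top z-axis0 0.0092 med 0.0072
scene (-0.03, -0.02) 26 top z-axis0 0.0082 med 0.0071
wrist (-0.03, -0.02) 389 top z-axis0 0.0088 med 0.0077
wrist (0.017, 0.03) 381 top z-axis0 0.0068 med 0.0051
wrist (0.02, 0.045) 276 top z-axis0 0.0068 med 0.0048
top (0.017, 0.03) 61 top z-axis0 0.0055 med 0.0040
top (0.02, 0.045) 44 top z-axis0 0.0055 med 0.0038
[[6, 0, 94, 51, 1615], [60, 0, 19, 5, 49], [169, 0, 9, 6, 35], [127, 7, 42, 44, 1299], [57, 42, 60, 35, 628], [34, 46, 20, 10, 75], [138, 67, 129, 208, 9000], [76, 105, 7, 6, 28], [104, 104, 15, 8, 30], [254, 110, 43, 32, 858], [82, 113, 36, 13, 283], [125, 122, 14, 10, 49], [92, 128, 18, 14, 101], [0, 138, 163, 117, 7287], [145, 180, 25, 23, 299], [67, 236, 53, 47, 1456], [83, 243, 13, 11, 120]]
head [(0.91, array([0.7371, 0.1008, 0.    ]))]
valve [(0.56, array([0.7499, 0.2196, 0.    ]))]
bearing []
wrench [(0.83, array([ 0.7649, -0.2537,  0.    ]))]
```

```bash
python3 -c "
from cell import job_done; print(job_done())"
```

```text
the job is handed in; nothing more can be done
None
```

The job is handed in at about 22.5 s of robot time, well under the 56 s limit. The flange lies flat in the tray, and the arm is holding the shaft level over the tray with nothing else carrying it.

- **Flange:** I lifted it straight off over the shaft end and lowered it until the wrist force showed floor contact, then released it. Its hub top measured 0.046–0.049 m, which fits flange flat on the tray floor.
- **Shaft:** I drew it straight up out of the housing. The tool can only turn about its vertical axis, so I levelled the shaft by pivoting it in a light 10 N grip over the tray's +y rim. I then gripped at 60 N, lifted it and moved it over the tray.

**Last checks:**
- **Height and tilt:** The shaft axis is about 0.25 m above the bench and about 2° from level, foot end slightly low. Two depth readings almost 2 s apart showed no sag.
- **Force:** The wrist carries only about 2 N, which fits the shaft's weight. Readings between moves stayed below 5 N throughout.
- **Bystanders:** Comparing the scene picture with the one from the start shows no change where the bystanders lie. The networks put the head, valve and wrench within 9 mm of where they first reported them.

**Checks that failed or disagreed:**
- **Foot position:** In the last check the wrist camera reported the shaft foot with low confidence (0.41), 48 mm off the scene view, because it mistook the thread end for it. I ignored that reading.
- **Shaft centre:** The network's two-view triangulation put the centre about 7 mm lower than depth and grip geometry do.
- **Bearing:** The network did not find the bearing in the last top view, so only the picture comparison covers it.

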